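# Put the backup drive away and latch the drive case

### The arm

A 7-joint arm with a two-finger parallel gripper is mounted at the origin on the work surface. World frame = base frame: x ahead of the robot, y to its left, z up, the work surface at z = 0. Lengths are in m, angles in rad, forces in N, time in s.
With the tool pointing down it reaches from about 0.35 to 0.9 m from the base axis. Payload 19.9 kg.
Tool frame: the origin (TCP) lies midway between the tips of the shut fingers; the grasp point (between the pads) lies pinch_z behind it (pinch_z is the distance from the TCP to the grasp point, in m); z points along the fingers, y is the line along which they close (so a half turn about z gives the same grasp; the last joint's range is limited). The gripper opens to 85 mm and grips with 20 to 120 N. Pads are 22 mm wide; open, the fingers measure 114 mm over their backs; the gripper's body (76 mm by 85 mm) begins 54 mm behind the grasp point. The pads swing forward as they close: fully open they stand 13 mm farther back than shut.
Start: joints at [-1.369, 0.417, -0.01, 1.614, 0.005, 1.111, -0.053], TCP at [0.151, 0.606, 0.197] pointing down, gripper open.
Joint ranges: [-2.81, 2.81], [-0.39, 2.02], [-1.27, 1.25], [0.06, 2.57], [-1.19, 4.33], [0.19, 2], [-2.82, 2.82]. Speed limits (rad/s): [1.89, 1.89, 2.39, 2.39, 3.01, 3.01, 3.01].

### API

Orientations are given as a unit quaternion [x, y, z, w].
In Python, from station import state, read_camera, calibration, hand_in, pinch_z gives the robot as it stands.
- The arm moves only by the tool send_rows, never from a script. Its argument "targets" is a list that holds one entry, the list of rows, each a list of 7 numbers: the shift along the world's x, y, z normalised to -1 to 1, where 1 is 0.06 m, then the turn, a rotation vector about the world's x, y, z normalised to -1 to 1, where 1 is 0.08 rad, then the opening, from -1 (shut) to 1 (fully open). A call has 1 to 5 rows; each row shifts and turns the commanded pose from where the row before left it; what a row does not reach is not made up. A row lasts 1/8 s, in which the tool goes at most 62.5 mm and 10.7 degrees, less where a joint would pass 70% of its speed; a pose out of reach is approached as far as the arm can. A call with a number of a shift or a turn outside -1 to 1 is refused whole. A call with a gripper value outside its range is refused whole. The fingers move at their own pace and stop on an object; "grip_force" is the grip in N (left out, the last holds). Time passes only in rows, so rows that do not move let the fingers close. It gives the time, the measured TCP pose, the force, the opening and the grip force at its end, in the units of the state.
- state(): the state, without advancing time (a new reading comes with each control period).
- read_camera(name): name is "scene" or "side" or "wrist"; returns the picture (420x560x3 uint8, blue, green, red); there is no depth.
- calibration(name): a dict with "fx", "fy", "cx", "cy" (pixels), "k1" (the pictures are not rectified: a ray, as slopes to the right and down, at radius r is drawn at 1 + k1 r^2 times it, then the intrinsics apply), "T" (4x4, takes a point from camera to world coordinates). Camera axes: x right, y down, z forward; pixel columns grow to the right and rows downward; lengths in m; the calibration is good to about 2 mm. A picture is of the moment at which its call begins: read the wrist's pose just before it. calibration takes no time and is no camera call; for the wrist camera it gives the pose at the moment of the call.
- hand_in(): hands the job in; it is judged then, once.
The state is a dict: "time_s": time; "joints": joint angles; "qd": joint speeds; "joint_torque": joint torques, N m; "tool_pos": TCP position; "ee_rot": TCP orientation; "wrist_force": force on the tool from outside, world axes, zero at the start; "ft_torque": the same for the moment, N m; "gripper_width": finger opening in m; "grip_force": force on a finger pad.
Only numpy, scipy, OpenCV 4.12 (cv2) and the standard library are available. Lean on these libraries where they do the work, as an engineer would, in place of code of your own. Each camera call takes 0.05 s, during which the arm holds its last target. There are 200 camera calls.

### The job

Lift the large hard drive out of the dock and stand it upright in the empty bay of the grey drive case, lowering it fully home before you let go of it. Then swing the case's lid over and press its free edge down until the catch snaps and the lid is fully shut. Leave the small drive in the dock, the drive already in the case and the things around them where they are.

Things in the scene. Friction and masses are not known exactly. Their poses are not given: they have to be found in the camera images.
- big_drive: The large hard drive, an aluminium block with a paper label and a circuit board on its broad faces, standing on its long edge in either slot of the dock. 147 mm long (x), 26 mm thick (y), 102 mm high (z, up), about 0.5 kg. Origin: centre of its underside. Grip it across the 26 mm near the top; it may face either way in the bay.
- small_drive: The small hard drive, of the same look, in the other slot of the dock: 100 mm long (x), 26 mm thick (y), 75 mm high (z). Origin: centre of its underside. Stays where it is.
- dock: Low black dock, fixed to the desk, 178 mm (x) by 136 mm (y), 48 mm high. Origin: centre of its underside. Two open-topped slots run along its x, centred at y = +32 and -32 mm, each 154 by 33 mm and 36 mm deep (floor 12 mm above the desk).
- case: Grey plastic drive case, fixed: 168 (x) x 184 (y) mm, rim 112 mm high, walls 4 mm, lid hinged along its +x side, sprung steel catch outside the middle of the -x wall, 98 mm up. Origin: centre of its underside. Inside, a guide block 50 mm high has two bays along x (154 x 33 mm, 44 mm deep): at y = +36 mm with the stored drive, at y = -36 mm empty.
- bay (a point): Centre of the floor of the empty bay, 6 mm above the desk; axes as the case. The large drive's origin belongs here: the drive's top is then 4 mm below the case's rim.
- stored_drive: A second large drive (147 x 26 x 102 mm, x, y, z) that stands in the other bay of the case. Origin: centre of its underside. Stays where it is.
- lid (a joint): Lid angle in rad: 0 fully shut, 1.57 upright, larger leaning back over the hinge side. A stiff hinge holds it where it is left. From about 0.07 to 0.04 a bump on the tongue at its free edge rides over the sprung catch (some 10 N at the edge); past that it snaps to 0 and stays.
- lid_hinge (a point): Middle of the lid's hinge line, at the case's +x edge, 112 mm above the desk; the line runs along the case's y. The lid is a flat plate 8 mm thick, 184 mm wide, reaching 180 mm from the line (12 mm past the -x wall); shut, its underside is level with the line.
- lid_edge (a point): Point on the lid's outer (top) face, 165 mm from the hinge line and 15 mm from the free edge, midway across: the place to push and press. Its axes are the lid's: z out of the outer face, -x towards the free edge.
- router: Black router, 130 (x) x 200 (y) x 33 mm with four flat aerials up to 158 mm high along its +x side. Origin: centre of its underside. Bystander.
- power_strip: White socket strip, 60 (x) x 200 (y) x 35 mm. Origin: centre of its underside. Bystander.
- mug: White mug, 80 mm across, 95 mm high, handle at its +y. Origin: centre of its underside. Bystander.
There are look-alikes about, which are no part of the job. What is shaped like the stored_drive but blue or brown is not meant. Leave any purple look-alike of the big_drive alone.

How it is judged:
By the outcome, as a careful person would: the job done as asked, in the order asked, and still so for the second after the job is handed in, with the robot touching nothing.
It also fails if it takes over 58 s, if anything falls off the work surface, if the arm or the gripper's body presses on something with over 40 N, if the wrist force passes 120 N, or if a joint passes its speed limit or range.

## Working session

There is one attempt and no reset: what is moved stays moved. The work goes in short steps, Python scripts to look and compute and a tool call to move; the robot and the scene stay as the last step left them, time stands still between calls to the robot, and variables do not carry over. Pictures are saved under pics/ and viewed, at most 10 in all, crops included, and the job is handed in when it is done.

Besides the shell and the picture viewer there is one more tool, called after "Request:" as name([rows], argument=value, ...), one row to a line, values as JSON. send_rows: Moves the arm, as the interface text tells. Its arguments: {"type":"object","properties":{"targets":{"type":"array","items":{"type":"array","items":{"type":"array","items":{"type":"number","minimum":-1,"maximum":1}}}},"grip_force":{"type":"number"}},"required":["targets"]}

```bash
mkdir -p pics; ls
python3 - <<'E'
from station import *
import cv2
for n in ("scene","side","wrist"):
    c=calibration(n); print(n,{k:(v if k!="T" else [[round(x,3) for x in r] for r in v]) for k,v in c.items()})
    cv2.imwrite(f"pics/{n}0.png",read_camera(n))
s=state(); print(s, pinch_z)
E
```

```text
pics
scene {'fx': 454.2930320729523, 'fy': 454.2930320729523, 'cx': 282.8612433126804, 'cy': 218.31525465557527, 'k1': 0.009478489207596223, 'T': [[np.float64(0.706), np.float64(0.486), np.float64(-0.516), np.float64(1.201)], [np.float64(0.709), np.float64(-0.474), np.float64(0.523), np.float64(-0.627)], [np.float64(0.01), np.float64(-0.734), np.float64(-0.679), np.float64(0.981)], [np.float64(0.0), np.float64(0.0), np.float64(0.0), np.float64(1.0)]]}
side {'fx': 522.758971222804, 'fy': 522.758971222804, 'cx': 284.63942270668707, 'cy': 213.8941747437521, 'k1': -0.050385020969458474, 'T': [[np.float64(0.884), np.float64(-0.337), np.float64(0.325), np.float64(0.082)], [np.float64(-0.468), np.float64(-0.663), np.float64(0.585), np.float64(-0.74)], [np.float64(0.018), np.float64(-0.669), np.float64(-0.743), np.float64(1.087)], [np.float64(0.0), np.float64(0.0), np.float64(0.0), np.float64(1.0)]]}
wrist {'fx': 324.5712823692133, 'fy': 324.5712823692133, 'cx': 280.8753911348153, 'cy': 208.43459248498567, 'k1': -0.051043826507611044, 'T': [[np.float64(0.242), np.float64(0.92), np.float64(0.
[... 313 characters left out ...]
2, -0.01029867,  1.61399679,  0.00470947,
        1.11072668, -0.05297606]), 'qd': array([ 3.42472178e-04, -1.84209100e-03,  3.46329946e-04, -1.50264262e-03,
       -8.36397049e-04,  7.08046601e-04,  2.51149843e-05]), 'joint_torque': array([ 1.21947338e-03, -8.64736176e+01,  6.78971484e-01, -4.35054445e+01,
        1.90863409e-02,  5.93141493e-03,  6.20681499e-05]), 'tool_pos': array([0.15079791, 0.60623887, 0.19663173]), 'ee_rot': array([ 1.21568777e-01,  9.92582902e-01, -4.63062992e-04, -1.23858424e-05]), 'wrist_force': array([ 0.03021461, -0.56920451, -0.52928573]), 'ft_torque': array([ 0.02635213,  0.01128135, -0.00341488]), 'grip_force': 0.0, 'gripper_width': 0.08524795172425582} 0.0187
```

View pics/scene0.png

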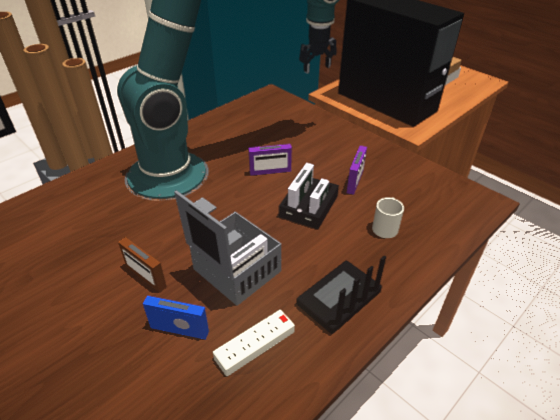

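View pics/side0.png

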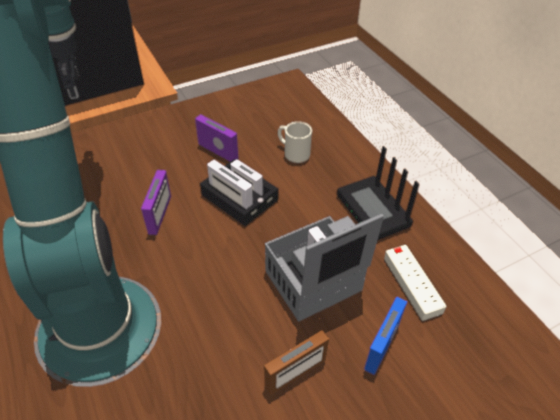

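Candidates for big_drive (scene pixels):
- white in the dock, left: (301,185)
- white in the dock, right: (318,195), smaller
- purple look-alikes: (270,158) and (357,170)
- stored drive in the case: (247,252)
- brown: (142,264), blue: (176,317)

By the description, I choose the longer, taller white one, (301,185) in scene and (231,184) in side. Next I check it in a close crop.

Run:
```python
import cv2,numpy as np
a=cv2.imread("pics/scene0.png");b=cv2.imread("pics/side0.png")
A=cv2.resize(a[140:310,170:350],None,fx=4,fy=4,interpolation=3)[:600,:]
A=cv2.resize(a[150:300,170:345],None,fx=4,fy=4,interpolation=3)
B=cv2.resize(b[145:320,195:390],None,fx=4,fy=4,interpolation=3)
B=cv2.resize(b[150:300,195:390],None,fx=4,fy=4,interpolation=3)
cv2.imwrite("pics/sc1.png",A);cv2.imwrite("pics/si1.png",B)
```

```text
(no output)
```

View pics/sc1.png

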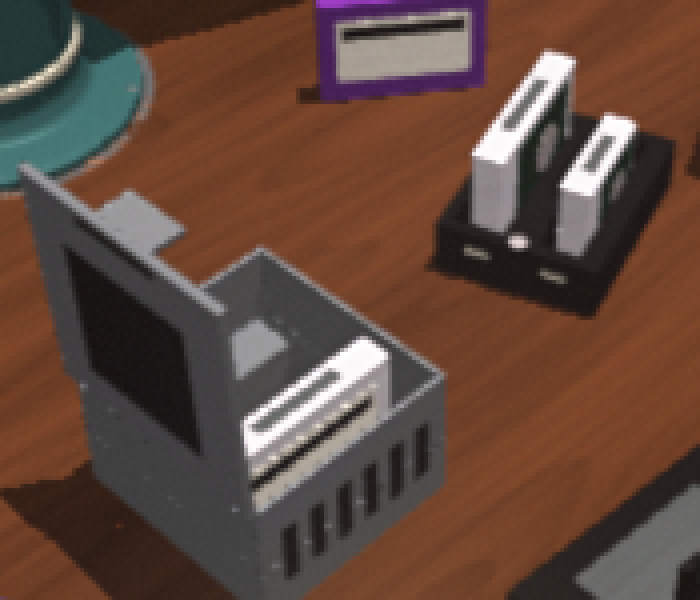

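View pics/si1.png

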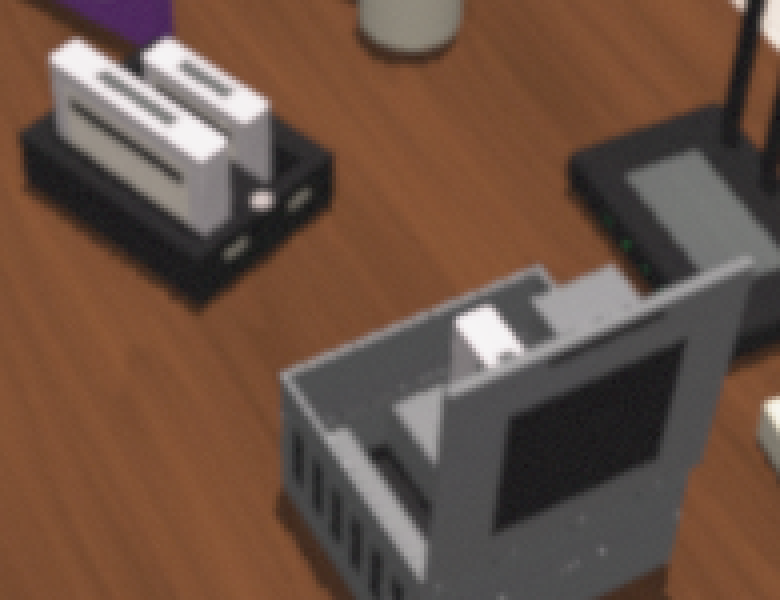

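```bash
cat > g.py <<'E'
import numpy as np, cv2
from station import *
def ray(n,uv,cal=None):
    c=cal or calibration(n); T=np.array(c["T"],float)
    K=np.array([[c["fx"],0,c["cx"]],[0,c["fy"],c["cy"]],[0,0,1]])
    p=cv2.undistortPoints(np.array([[uv]],float),K,np.array([c["k1"],0,0,0]))[0,0]
    return T[:3,3],T[:3,:3]@np.array([p[0],p[1],1])
def onz(n,uv,z,cal=None):
    o,d=ray(n,uv,cal); return o+d*(z-o[2])/d[2]
def tri(r1,r2):
    A=np.stack([r1[1],-r2[1]],1); s=np.linalg.lstsq(A,r2[0]-r1[0],rcond=None)[0]
    a=r1[0]+s[0]*r1[1];b=r2[0]+s[1]*r2[1]; return (a+b)/2,np.linalg.norm(a-b)
def proj(n,P,cal=None):
    c=cal or calibration(n); T=np.array(c["T"],float)
    q=np.linalg.inv(T)@np.r_[P,1]; x=q[:2]/q[2]; x=x*(1+c["k1"]*(x@x))
    return np.array([c["fx"]*x[0]+c["cx"],c["fy"]*x[1]+c["cy"]])
E
python3 - <<'E'
from g import *
np.set_printoptions(precision=4,suppress=True)
S=lambda x,y:(170+(x+.5)/4-.5,150+(y+.5)/4-.5)
D=lambda x,y:(195+(x+.5)/4-.5,150+(y+.5)/4-.5)
print("drive scene",*[onz("scene",S(*p),.114) for p in((472,153),(517,165),(546,52),(576,58))],sep="\n")
print("drive side",*[onz("side",D(*p),.114) for p in((50,48),(78,38),(230,143),(190,160))],sep="\n")
print("rim sc",*[onz("scene",S(*p),.112) for p in((444,375),(261,248))],sep="\n")
print("rim side",*[onz("side",D(*p),.112) for p in((282,374),(541,266),(430,580))],sep="\n")
print("lid tri",*[tri(ray("scene",S(*a)),ray("side",D(*b))) for a,b in(((20,166),(448,394)),((226,310),(752,258)))],sep="\n")
print("stored",*[onz("scene",S(*p),.108) for p in((363,338),(390,355))],sep="\n")
E
```

```text
drive scene
[0.4554 0.1467 0.114 ]
[0.4891 0.1608 0.114 ]
[0.4058 0.2823 0.114 ]
[0.4283 0.2937 0.114 ]
drive side
[0.4083 0.293  0.114 ]
[0.4294 0.2938 0.114 ]
[0.4786 0.1538 0.114 ]
[0.4486 0.1515 0.114 ]
rim sc
[ 0.6056 -0.0316  0.112 ]
[ 0.4244 -0.0364  0.112 ]
rim side
[ 0.423  -0.0343  0.112 ]
[ 0.606  -0.0306  0.112 ]
[ 0.4307 -0.2018  0.112 ]
lid tri
(array([ 0.4267, -0.2117,  0.29  ]), np.float64(0.00151733111304473))
(array([ 0.6099, -0.2053,  0.2911]), np.float64(0.0006031573947578218))
stored
[ 0.5393 -0.0437  0.108 ]
[ 0.564  -0.0417  0.108 ]
```

The crops show the big drive in the dock's left slot. Its label faces left and its board faces the small drive. The case's −x wall points to world +y and the lid is upright at about 1.6 rad. Sizes check out (rim 0.183 m, lid 0.179 m). Next I move to a wrist view of the dock.

Request:
send_rows([
  [[0.45,-0.64,0.2,0,0,-0.97,1],[0.45,-0.64,0.2,0,0,-0.97,1],[0.45,-0.64,0.2,0,0,-0.97,1],[0.45,-0.64,0.2,0,0,-0.97,1],[0.45,-0.64,0.2,0,0,-0.97,1]],
])

```text
time_s: 0.78
tool_pos: [0.2865, 0.413, 0.2573]
ee_rot: [0.312, 0.95, -0.0, -0.0]
wrist_force: [0.5, 0.4, 0.2]
gripper_width: 0.0856
grip_force: 0.0
```

Request:
send_rows([
  [[0.45,-0.64,0.1,0,0,-0.97,1],[0.45,-0.64,0.1,0,0,-0.97,1],[0.45,-0.64,0.0,0,0,-0.97,1],[0.45,-0.64,0,0,0,-0.97,1],[0.45,-0.64,0,0,0,-0.97,1]],
])

```text
time_s: 1.4
tool_pos: [0.4215, 0.2211, 0.2691]
ee_rot: [0.489, 0.872, 0.0, -0.0]
wrist_force: [0.0, -0.1, -0.5]
gripper_width: 0.0854
grip_force: 0.0
```

Request:
send_rows([
  [[0.45,-0.64,0,0,0,-0.97,1],[0.45,-0.64,0,0,0,-0.97,1],[0,0,0,0,0,0,1],[0,0,0,0,0,0,1]],
])

```text
time_s: 1.9
tool_pos: [0.4745, 0.1461, 0.2689]
ee_rot: [0.554, 0.833, -0.0, -0.0]
wrist_force: [-0.8, 0.0, 0.7]
gripper_width: 0.0853
grip_force: 0.0
```

Run:
```python
from g import *
import pickle
c=calibration("wrist"); s=state(); im=read_camera("wrist"); pickle.dump(c,open("w1.pkl","wb"))
cv2.imwrite("pics/w1.png",im); print(s["time_s"],s["tool_pos"],s["ee_rot"],s["joints"],s["wrist_force"])
```

```text
1.9 [0.4745239  0.14612391 0.26886092] [ 5.53967378e-01  8.32538330e-01 -1.79829610e-04 -2.00836092e-04] [-0.78965708  0.12316945  0.47145903  1.84805173 -0.06037033  1.18486188
  0.09806206] [-0.84524704  0.03577099  0.71597124]
```

View pics/w1.png

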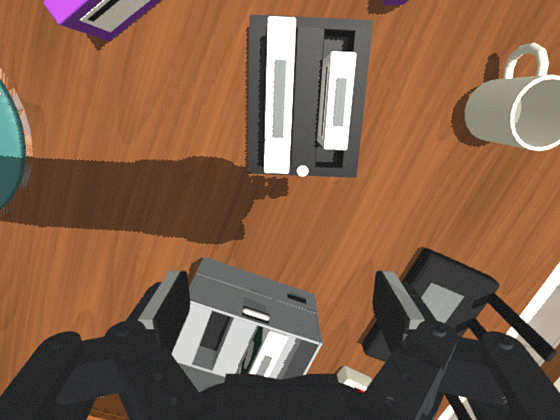

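The wrist view shows the dock from above, with the big drive's white top spanning (268..295, 17..173) and the small drive at (340,100). At the bottom are the case's −x wall with the catch at about (257,312), and the empty bay at (210,330).

Run:
```python
from g import *
import pickle
np.set_printoptions(precision=4,suppress=True)
c=pickle.load(open("w1.pkl","rb")); im=cv2.imread("pics/w1.png")
g=im.min(2); m=(g>190).astype(np.uint8); m=cv2.morphologyEx(m,cv2.MORPH_CLOSE,np.ones((9,9)))
n,l,st,ce=cv2.connectedComponentsWithStats(m)
for i in range(1,n):
    if st[i,4]>800 and ce[i,1]<190 and 230<ce[i,0]<380:
        ct=cv2.findContours((l==i).astype(np.uint8),0,1)[0][0]
        big=st[i,4]>3000
        z=.114 if big else .087
        P=np.array([onz("wrist",p[0],z,c)[:2] for p in ct],np.float32)
        r=cv2.minAreaRect(P); print(st[i],r); print(cv2.boxPoints(r))
d=im.max(2)<75; 
# case rim and dock corners by eye
for nm,p,z in(("dock",(249,14),.048),("dock",(372,19),.048),("dock",(357,178),.048),("dock",(246,172),.048),("case",(204,257),.112),("case",(322,312),.112)): print(nm,onz("wrist",p,z,c))
```

```text
[ 264   16   45  161 3627] ((0.44916078448295593, 0.22429737448692322), (0.045603811740875244, 0.14896877110004425), 21.793176651000977)
[[0.4003 0.285 ]
 [0.4556 0.1467]
 [0.498  0.1636]
 [0.4427 0.3019]]
[ 324   51   33   99 2332] ((0.5004612803459167, 0.24447894096374512), (0.0264910701662302, 0.09953498095273972), 20.675800323486328)
[[0.4705 0.2864]
 [0.5056 0.1932]
 [0.5304 0.2026]
 [0.4953 0.2957]]
dock [0.3758 0.2927 0.048 ]
dock [0.5019 0.3408 0.048 ]
dock [0.5669 0.1735 0.048 ]
dock [0.4358 0.1268 0.048 ]
case [0.4276 0.0312 0.112 ]
case [0.5839 0.0157 0.112 ]
```

Run:
```python
from g import *
import pickle
np.set_printoptions(precision=4,suppress=True)
c=pickle.load(open("w1.pkl","rb")); im=cv2.imread("pics/w1.png")
m=(im.min(2)>190).astype(np.uint8); m[:,297:]=0; m=cv2.morphologyEx(m,cv2.MORPH_CLOSE,np.ones((5,5)))
n,l,st,ce=cv2.connectedComponentsWithStats(m)
i=[i for i in range(1,n) if st[i,4]>2500 and ce[i,1]<190][0]
ct=cv2.findContours((l==i).astype(np.uint8),0,1)[0][0]
P=np.array([onz("wrist",p[0],.114,c)[:2] for p in ct],np.float32)
r=cv2.minAreaRect(P); print(st[i],r,cv2.boxPoints(r))
print([onz("wrist",p,0,c) for p in((204,257),(322,312))])
```

```text
[ 264   16   32  158 3470] ((0.4407264292240143, 0.2224748134613037), (0.026255417615175247, 0.14610102772712708), 20.55077362060547) [[0.4028 0.2863]
 [0.4541 0.1495]
 [0.4787 0.1587]
 [0.4274 0.2955]]
[array([ 0.4223, -0.0332,  0.    ]), array([ 0.6312, -0.054 ,  0.    ])]
```

Request:
send_rows([
  [[-0.28,0.64,0,0,0,-0.23,0.18],[-0.28,0.64,0,0,0,-0.23,0.18],[0,0,-0.9,0,0,0,0.18],[0,0,-0.8,0,0,0,0.18],[0,0,0,0,0,0,0.18]],
], grip_force=80)

```text
time_s: 2.58
tool_pos: [0.4391, 0.2224, 0.165]
ee_rot: [0.569, 0.823, -0.003, -0.001]
wrist_force: [0.3, -0.5, 1.3]
gripper_width: 0.0503
grip_force: 0.0
```

Request:
send_rows([
  [[0.01,0,-0.75,0,0,0,0.18],[0.0,0,-0.72,0,0,0,0.18],[0,0,0,0,0,0,0.18],[0,0,0,0,0,0,0.18]],
])

```text
time_s: 3.08
tool_pos: [0.443, 0.2234, 0.0813]
ee_rot: [0.569, 0.822, 0.001, 0.0]
wrist_force: [0.5, -0.3, 0.7]
gripper_width: 0.0503
grip_force: 0.0
```

Run:
```python
from g import *
s=state(); print(s["tool_pos"],s["ee_rot"],s["wrist_force"],s["gripper_width"])
A=read_camera("scene")[120:240,240:380]; B=read_camera("side")[120:240,170:310]
cv2.imwrite("pics/g1.png",np.vstack([cv2.resize(x,None,fx=2.5,fy=2.5) for x in(A,B)]))
```

```text
[0.44303525 0.22343166 0.08131586] [5.69343599e-01 8.22098726e-01 1.19245206e-03 3.58375987e-04] [ 0.48488358 -0.32451084  0.65782479] 0.05026048845782013
```

View pics/g1.png

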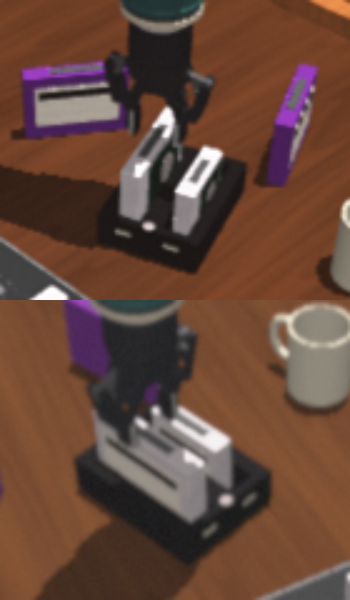

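The fingers straddle the big drive's top. One is on the label side and one is in the gap to the small drive. I'll trim about 2 mm and grip.

Request:
send_rows([
  [[-0.04,-0.015,-0.05,0,0,0,0.18],[0,0,0,0,0,0,-0.6],[0,0,0,0,0,0,-0.6],[0,0,0,0,0,0,-0.6],[0,0,0,0,0,0,-0.6]],
], grip_force=80)

```text
time_s: 3.8
tool_pos: [0.44, 0.2219, 0.0765]
ee_rot: [0.57, 0.822, 0.001, 0.0]
wrist_force: [-0.1, 0.1, 8.7]
gripper_width: 0.0221
grip_force: 78.1
```

Request:
send_rows([
  [[0,0,0.3,0,0,0,-0.6],[0,0,0.5,0,0,0,-0.6],[0,0,0.5,0,0,0,-0.6],[0,0,0.5,0,0,0,-0.6],[0,0,0.3,0,0,0,-0.6]],
])

```text
time_s: 4.42
tool_pos: [0.4395, 0.2215, 0.203]
ee_rot: [0.57, 0.822, 0.0, 0.0]
wrist_force: [-0.1, 0.5, -5.5]
gripper_width: 0.0222
grip_force: 79.1
```

Request:
send_rows([
  [[0.08,-0.5,0.1,0,0,-0.5,-0.6],[0.08,-0.7,0,0,0,-0.6,-0.6],[0.08,-0.8,0,0,0,-0.6,-0.6],[0.08,-0.8,0,0,0,-0.6,-0.6],[0.08,-0.8,0,0,0,-0.6,-0.6]],
])

```text
time_s: 5.05
tool_pos: [0.4628, 0.0032, 0.2076]
ee_rot: [0.662, 0.75, -0.0, -0.0]
wrist_force: [1.3, -0.4, -4.4]
gripper_width: 0.0219
grip_force: 79.1
```

Request:
send_rows([
  [[0.1,-0.8,0,0,0,-0.5,-0.6],[0.1,-0.7,0,0,0,-0.5,-0.6],[0.1,-0.5,0,0,0,-0.3,-0.6],[0,0,0,0,0,0,-0.6],[0,0,0,0,0,0,-0.6]],
])

```text
time_s: 5.68
tool_pos: [0.4808, -0.1144, 0.2074]
ee_rot: [0.699, 0.715, -0.0, -0.0]
wrist_force: [-0.3, -0.7, -3.7]
gripper_width: 0.0223
grip_force: 79.1
```

Run:
```python
from g import *
s=state(); print(s["tool_pos"],s["ee_rot"],s["wrist_force"],s["ft_torque"],s["gripper_width"])
a=read_camera("scene");b=read_camera("side");cv2.imwrite("pics/sc2.png",a);cv2.imwrite("pics/si2.png",b)
A=a[140:300,160:300]; B=b[130:290,240:400]
cv2.imwrite("pics/g2.png",np.hstack([cv2.resize(x,None,fx=2.65,fy=2.65,interpolation=3) for x in(A,B)]))
```

```text
[ 0.4808167  -0.11443613  0.20743728] [ 6.99128425e-01  7.14995864e-01 -3.75589124e-04 -4.67457602e-04] [-0.28268332 -0.69783653 -3.71545478] [ 0.06607264 -0.00523524  0.00680443] 0.022273590017818052
```

View pics/g2.png

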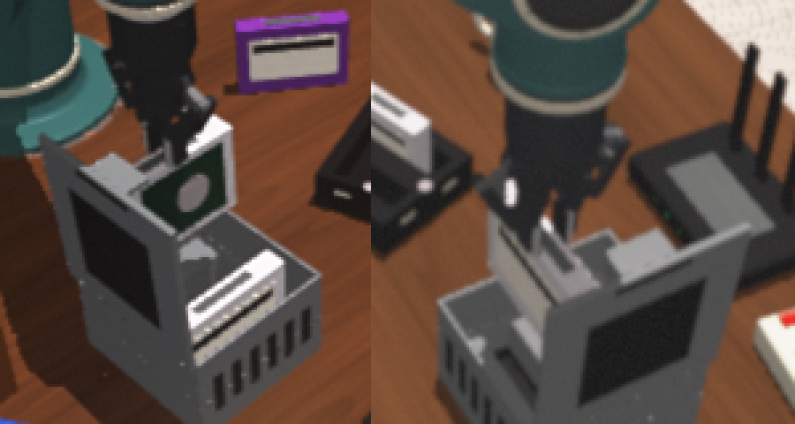

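Run:
```python
from g import *
np.set_printoptions(precision=1,suppress=True)
u=np.array([.9997,.0235,0]);v=np.array([-.0235,.9997,0]);Z=np.array([0,0,1])
c=np.array([.4808,-.1144,.2074-.0645])
bay=np.array([.481,-.1183,.006]); C=np.array([.517,-.1175,0])
for n,(ox,oy,dx) in {"scene":(160,140,0),"side":(240,130,371)}.items():
    f=lambda P:(proj(n,P)-[ox,oy]+.5)*2.65+[dx,0]
    for a,b,z in((.013,.0735,0),(.013,.0735,.102),(-.013,.0735,0),(-.013,.0735,.102)): print(n,"drive",a,b,z,f(c+a*u+b*v+z*Z))
    for a in(-.092,.092): print(n,"rim",f(C+a*u+.084*v+.112*Z))
    print(n,"rimhinge -y",f(C-.092*u-.084*v+.112*Z),"stored top", f(C+.023*u+.0735*v+.108*Z),f(C+.049*u+.0735*v+.108*Z))
    for a,b in((-.0165,.077),(.0165,.077),(-.0165,-.077),(.0165,-.077)): print(n,"bay mouth",f(bay+a*u+b*v+.044*Z))
```

```text
scene drive 0.013 0.0735 0 [237.5 202.1]
scene drive 0.013 0.0735 0.102 [233.2 124.8]
scene drive -0.013 0.0735 0 [220.4 190.4]
scene drive -0.013 0.0735 0.102 [215.2 113.2]
scene rim [199.5 190.2]
scene rim [322.1 275.9]
scene rimhinge -y [ 74.4 269.9] stored top [266.8 250.1] [284.6 262.7]
scene bay mouth [222.4 252.2]
scene bay mouth [243.1 267.3]
scene bay mouth [111.6 327.9]
scene bay mouth [132.2 345. ]
side drive 0.013 0.0735 0 [510.6 257.1]
side drive 0.013 0.0735 0.102 [514.  178.3]
side drive -0.013 0.0735 0 [485.3 267.6]
side drive -0.013 0.0735 0.102 [487.1 188.9]
side rim [439.6 302.1]
side rim [611.8 229.7]
side rimhinge -y [534.1 441. ] stored top [554.8 266.5] [578.7 256.3]
side bay mouth [480.8 332.9]
side bay mouth [511.3 319.7]
side bay mouth [565.9 455.7]
side bay mouth [597.7 440.4]
```

The picture shows the drive hanging level over the case, far corners at (235,200) and (233,123) in the scene crop. That is within 1 px of the prediction, and the rim and stored drive also fit. Next I lower it to just above the guide block.

Request:
send_rows([
  [[0,-0.065,-0.3,0,0,0,-0.6],[0,0,-0.5,0,0,0,-0.6],[0,0,-0.5,0,0,0,-0.6],[0,0,-0.15,0,0,0,-0.6],[0,0,0,0,0,0,-0.6]],
])

```text
time_s: 6.4
tool_pos: [0.4815, -0.1181, 0.1211]
ee_rot: [0.699, 0.715, -0.0, -0.0]
wrist_force: [0.3, -0.3, -4.7]
gripper_width: 0.0221
grip_force: 79.5
```

Request:
send_rows([
  [[0,0,-0.15,0,0,0,-0.6],[0,0,-0.12,0,0,0,-0.6],[0,0,-0.08,0,0,0,-0.6],[0,0,0,0,0,0,-0.6]],
])

```text
time_s: 6.9
tool_pos: [0.4813, -0.1182, 0.0996]
ee_rot: [0.699, 0.715, -0.0, -0.0]
wrist_force: [1.4, -0.1, -4.3]
gripper_width: 0.0218
grip_force: 100.7
```

Request:
send_rows([
  [[0,0,-0.12,0,0,0,-0.6],[0,0,-0.12,0,0,0,-0.6],[0,0,-0.12,0,0,0,-0.6],[0,0,-0.06,0,0,0,-0.6],[0,0,0,0,0,0,-0.6]],
])

```text
time_s: 7.52
tool_pos: [0.4813, -0.1184, 0.0744]
ee_rot: [0.699, 0.715, -0.0, -0.0]
wrist_force: [0.1, 0.3, -4.1]
gripper_width: 0.0222
grip_force: 100.7
```

Request:
send_rows([
  [[0,0,-0.03,0,0,0,-0.6],[0,0,-0.03,0,0,0,-0.6],[0,0,-0.02,0,0,0,-0.6],[0,0,0,0,0,0,-0.6]],
])

```text
time_s: 8.02
tool_pos: [0.4815, -0.1183, 0.0698]
ee_rot: [0.699, 0.715, -0.0, -0.0]
wrist_force: [0.7, -0.4, -5.4]
gripper_width: 0.0221
grip_force: 100.8
```

Request:
send_rows([
  [[0,0,-0.02,0,0,0,-0.6],[0,0,-0.02,0,0,0,-0.6],[0,0,0,0,0,0,-0.6]],
])

```text
time_s: 8.4
tool_pos: [0.4822, -0.1166, 0.0683]
ee_rot: [0.698, 0.716, 0.001, -0.001]
wrist_force: [-5.1, 12.8, 20.8]
gripper_width: 0.0222
grip_force: 104.0
```

Request:
send_rows([
  [[0,0,0.01,0,0,0,0.1],[0,0,0,0,0,0,0.1],[0,0,0,0,0,0,0.1],[0,0,0,0,0,0,0.1]],
])

```text
time_s: 8.9
tool_pos: [0.4815, -0.1184, 0.068]
ee_rot: [0.699, 0.715, -0.0, 0.0]
wrist_force: [-0.1, -0.1, -0.1]
gripper_width: 0.0472
grip_force: 0.0
```

Request:
send_rows([
  [[0,0,0.4,0,0,0,0.1],[0,0,0.8,0,0,0,0.1],[0,0,0.8,0,0,0,0.1],[0,0,0,0,0,0,0.1]],
])

```text
time_s: 9.4
tool_pos: [0.4831, -0.1186, 0.191]
ee_rot: [0.699, 0.715, 0.002, 0.002]
wrist_force: [-0.7, 0.3, -0.3]
gripper_width: 0.0467
grip_force: 0.0
```

Run:
```python
from g import *
s=state(); print(s["time_s"],s["tool_pos"],s["joints"],s["wrist_force"],s["gripper_width"])
a=read_camera("scene");b=read_camera("side");cv2.imwrite("pics/sc3.png",a);cv2.imwrite("pics/si3.png",b)
A=a[140:300,160:300]; B=b[130:290,240:400]
cv2.imwrite("pics/g3.png",np.hstack([cv2.resize(x,None,fx=2.65,fy=2.65,interpolation=3) for x in(A,B)]))
u=np.array([.9997,.0235,0]);v=np.array([-.0235,.9997,0]);bay=np.array([.481,-.1183,.006])
for n,(ox,oy,dx) in {"scene":(160,140,0),"side":(240,130,371)}.items():
    for a,b in((-.013,.0735),(.013,.0735),(.013,-.0735)): print(n,(proj(n,bay+a*u+b*v+[0,0,.102])-[ox,oy]+.5)*2.65+[dx,0])
```

```text
9.4 [ 0.48307568 -0.11864313  0.1909933 ] [-0.44311075  0.23320527  0.71899133  1.95407893 -0.18236482  1.01323967
  0.3817858 ] [-0.73714474  0.26435038 -0.33676141] 0.04671305508979175
scene [219.45974301 216.69030319]
scene [236.24347755 228.53549831]
scene [126.79121557 302.37879527]
side [486.87420833 295.21897114]
side [511.69696686 284.69730551]
side [597.25935144 401.61720024]
```

View pics/g3.png

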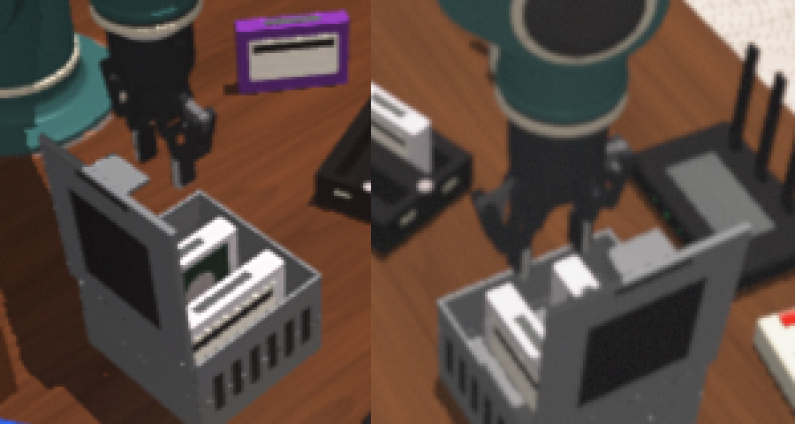

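The drive sits in its bay. Its top corners at (219,217) and (237,228) in scene, and (487,292) and (512,284) in side, match the predicted home position. Next I go over and behind the lid with the fingers shut.

Request:
send_rows([
  [[0.1,0,0.7,0,0,0,-1],[0.2,0,0.9,0,0,0,-1],[0.2,0,0.8,0,0,0,-1],[0.1,-0.3,0,0,0,0,-1],[0,-0.6,0,0,0,0,-1]],
])

```text
time_s: 10.12
tool_pos: [0.518, -0.1715, 0.3309]
ee_rot: [0.698, 0.716, -0.0, -0.001]
wrist_force: [0.3, -0.2, 0.8]
gripper_width: 0.0001
grip_force: 0.0
```

Request:
send_rows([
  [[0,-0.7,0,0,0,0,-1],[0,-0.6,0,0,0,0,-1],[0,0,0,0,0,0,-1]],
])

```text
time_s: 10.5
tool_pos: [0.5163, -0.2529, 0.3305]
ee_rot: [0.7, 0.714, -0.001, -0.001]
wrist_force: [0.5, 1.0, -0.7]
gripper_width: 0.0003
grip_force: 0.0
```

Down behind the lid (TCP z ≈ 0.262), then approach.

Request:
send_rows([
  [[0.03,0,-0.6,0,0,0,-1],[0,0,-0.55,0,0,0,-1],[0,0.2,0,0,0,0,-1],[0,0.25,0,0,0,0,-1],[0,0.2,0,0,0,0,-1]],
])

```text
time_s: 11.12
tool_pos: [0.5199, -0.2098, 0.2642]
ee_rot: [0.698, 0.716, 0.001, 0.001]
wrist_force: [0.1, -0.4, 0.6]
gripper_width: 0.0
grip_force: 0.0
```

Request:
send_rows([
  [[0,0.2,0.0,0,0,0,-1],[0,0.2,0.03,0,0,0,-1],[0,0.1,0.03,0,0,0,-1]],
])

```text
time_s: 11.5
tool_pos: [0.5194, -0.1804, 0.267]
ee_rot: [0.699, 0.715, 0.0, 0.0]
wrist_force: [-0.6, 0.5, 0.7]
gripper_width: -0.0001
grip_force: 0.0
```

Run:
```python
from g import *
s=state(); print(s["time_s"],s["tool_pos"],s["wrist_force"],s["ft_torque"])
a=read_camera("scene");b=read_camera("side")
A=a[110:270,160:300]; B=b[80:240,260:420]
cv2.imwrite("pics/g4.png",np.hstack([cv2.resize(x,None,fx=2.65,fy=2.65,interpolation=3) for x in(A,B)]))
```

```text
11.5 [ 0.51940981 -0.18038584  0.26699585] [-0.55998296  0.5136902   0.72814551] [ 0.03684511 -0.01223539 -0.02264399]
```

View pics/g4.png

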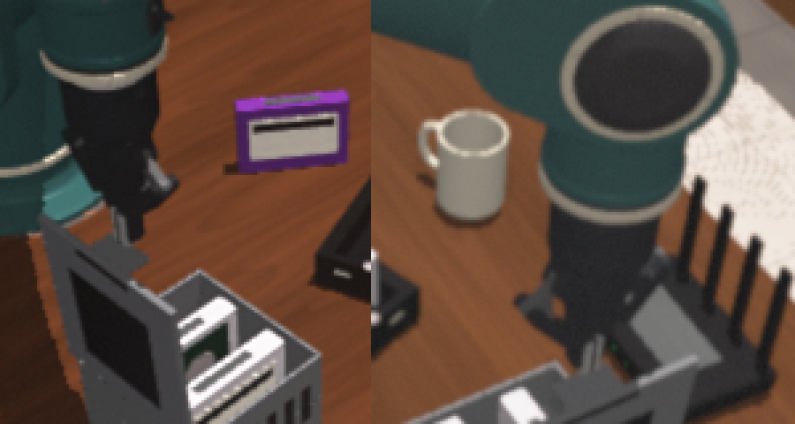

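Run:
```python
from g import *
np.set_printoptions(precision=1,suppress=True)
u=np.array([.9997,.0235,0]);v=np.array([-.0235,.9997,0]);H=np.array([.519,-.2015,.112]);Z=np.array([0,0,1])
for n,(ox,oy,dx) in {"scene":(160,110,0),"side":(260,80,371)}.items():
    f=lambda P:(proj(n,P)-[ox,oy]+.5)*2.65+[dx,0]
    print(n,"tcp",f(np.array([.5194,-.1804,.267])),"tcp+50",f(np.array([.5194,-.1804,.317])))
    for d in (95,90,85,80,75,70):
        t=np.radians(d); e=np.cos(t)*v+np.sin(t)*Z; o=-np.sin(t)*v+np.cos(t)*Z
        print(d,*[f(H+a*u+.18*e+h*o) for a in(-.092,.092) for h in(0,.008)])
```

```text
scene tcp [134.8 267.5] tcp+50 [129.  224.1]
95 [ 33.7 218.5] [ 26.5 223.2] [168.3 318.5] [160.9 323.9]
90 [ 47.9 210.1] [ 40.6 214.1] [182.7 308.4] [175.3 313.2]
85 [ 62.  202.9] [ 54.8 206.2] [196.9 299.7] [189.7 303.8]
80 [ 76.1 197.1] [ 68.9 199.7] [210.9 292.4] [203.9 295.8]
75 [ 89.8 192.6] [ 82.9 194.5] [224.5 286.6] [217.7 289.2]
70 [103.2 189.5] [ 96.5 190.7] [237.6 282.2] [231.1 284.1]
side tcp [578.5 395.1] tcp+50 [584.7 352.1]
95 [502.3 453.7] [507.9 461.9] [705.9 363.9] [712.  371.4]
90 [491.4 438.2] [497.  445.8] [694.1 350.1] [700.2 356.9]
85 [480.5 424.2] [486. 431.] [682.1 337.7] [688.2 343.7]
80 [469.8 411.7] [475.2 417.7] [670.1 326.8] [676.2 332. ]
75 [459.5 400.9] [464.7 406. ] [658.4 317.4] [664.3 321.8]
70 [449.6 391.7] [454.5 396. ] [646.9 309.6] [652.7 313.2]
```

Run:
```python
from g import *
np.set_printoptions(precision=4,suppress=True)
S=lambda x,y:(170+(x+.5)/4-.5,150+(y+.5)/4-.5)
D=lambda x,y:(195+(x+.5)/4-.5,150+(y+.5)/4-.5)
for a,b in(((130,190),(530,295)),((185,230),(615,265)),((185,230),(645,300)),((140,255),(645,300)),((130,190),(615,265))): print(tri(ray("scene",S(*a)),ray("side",D(*b))))
w=read_camera("wrist");a=read_camera("scene");b=read_camera("side")
for n,i in(("wrist",w),("scene",a),("side",b)): cv2.imwrite(f"pics/{n}5.png",i)
r=lambda x:cv2.resize(x,(400,300),interpolation=3)
cv2.imwrite("pics/g5.png",np.vstack([np.hstack([r(w),r(a[140:230,160:280])]),np.hstack([r(b[160:250,290:410]),r(w[210:420,140:420])])]))
```

```text
(array([ 0.4929, -0.1792,  0.2934]), np.float64(0.003939710587920551))
(array([ 0.543 , -0.1793,  0.2924]), np.float64(0.0014179623784390308))
(array([ 0.5479, -0.1919,  0.2912]), np.float64(0.020999137676173753))
(array([ 0.5424, -0.2095,  0.2939]), np.float64(0.00524862931375848))
(array([ 0.5251, -0.2008,  0.3236]), np.float64(0.0005284572278558058))
```

View pics/g5.png

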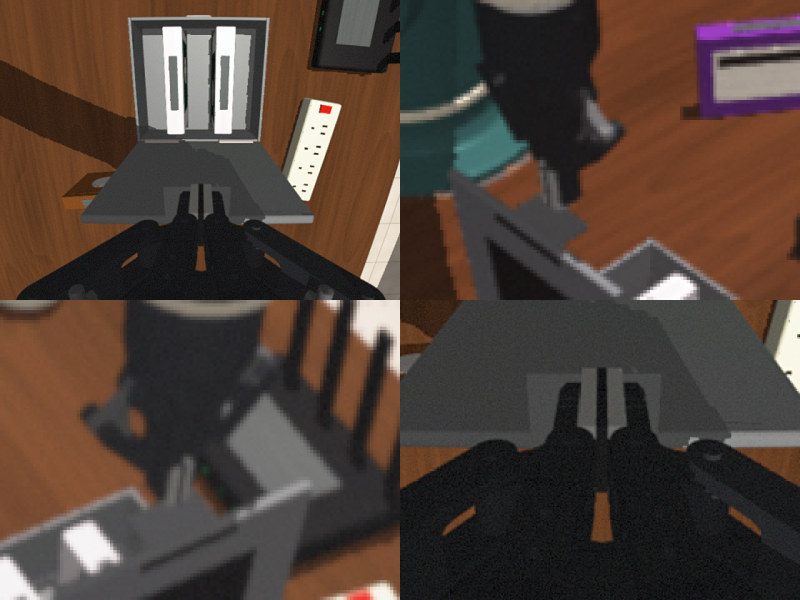

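The last picture shows the big and stored drives upright in the case and the lid still upright. The shut fingers seem to be on the lid's inner side, at the tongue. I check that by numbers.

Run:
```python
from g import *
np.set_printoptions(precision=1,suppress=True)
s=state();c=calibration("wrist");t=s["tool_pos"]
u=np.array([.9997,.0235,0]);v=np.array([-.0235,.9997,0]);H=np.array([.519,-.2015,.112]);Z=np.array([0,0,1])
f=lambda P:proj("wrist",P,c)
print(t,"tcp",f(t),"tcp+.03z",f(t+[0,0,.03]),"rim",f(H-.092*u),f(H+.092*u),f(H-.092*u+.168*v),"seen (180,196)?,(195,28)")
print("seen edge corners (115,304),(438,304)")
for d in(110,100,95,90,85,80,75):
    a=np.radians(d);e=np.cos(a)*v+np.sin(a)*Z;o=-np.sin(a)*v+np.cos(a)*Z
    print(d,f(H-.092*u+.18*e),f(H+.092*u+.18*e),f(H+.092*u+.18*e+.008*o))
```

```text
[ 0.5 -0.2  0.3] tcp [280.5 246.2] tcp+.03z [280.4 271.4] rim [194.3 200.9] [366.1 200.7] [180.1  27.1] seen (180,196)?,(195,28)
seen edge corners (115,304),(438,304)
110 [138.  369.1] [421.6 369. ] [418.2 374.5]
100 [124.4 340.3] [434.9 340.2] [431.7 349. ]
95 [118.1 320.8] [440.9 320.6] [438.  331.2]
90 [112.6 298. ] [446.3 297.8] [443.8 310. ]
85 [108.1 272.4] [450.7 272.1] [448.8 285.7]
80 [104.8 244.4] [453.9 244.1] [452.6 258.7]
75 [102.9 214.8] [455.6 214.5] [455.1 229.7]
```

The numbers put the lid at about 91°, and the visible finger ends at z ≈ 0.29, above the reported TCP. So the fingers passed over the lid's edge. I'll go back over and come down about 30 mm lower behind it.

Request:
send_rows([
  [[0,0,0.7,0,0,0,-1],[0,0,0.6,0,0,0,-1],[0,-0.6,0,0,0,0,-1],[0,-0.7,0,0,0,0,-1],[0,-0.2,0,0,0,0,-1]],
])

```text
time_s: 12.38
tool_pos: [0.5183, -0.2743, 0.3445]
ee_rot: [0.7, 0.714, -0.001, 0.0]
wrist_force: [-0.1, 0.3, -0.1]
gripper_width: -0.0001
grip_force: 0.0
```

Request:
send_rows([
  [[0,0,0,0,0,0,-1],[0,0,-0.6,0,0,0,-1],[0,0,-0.6,0,0,0,-1],[0,0,-0.6,0,0,0,-1],[0,0,0,0,0,0,-1]],
])

```text
time_s: 13.0
tool_pos: [0.5187, -0.2694, 0.235]
ee_rot: [0.698, 0.716, -0.001, -0.002]
wrist_force: [-0.0, -0.2, 1.1]
gripper_width: -0.0001
grip_force: 0.0
```

Run:
```python
from g import *
np.set_printoptions(precision=1,suppress=True)
s=state();c=calibration("wrist");t=s["tool_pos"];print(t*1000,s["wrist_force"])
w=read_camera("wrist");cv2.imwrite("pics/w6.png",w)
u=np.array([.9997,.0235,0]);v=np.array([-.0235,.9997,0]);H=np.array([.519,-.2015,.112]);Z=np.array([0,0,1])
print("lid edge mid",proj("wrist",H+.18*Z,c),proj("wrist",H+.18*Z-.008*v,c),"tcp",proj("wrist",t,c))
print("col tcp-8..", [ (r,int(w[r,273].mean()),int(w[r,288].mean()),int(w[r,190].mean())) for r in range(180,420,8)])
```

```text
[ 518.7 -269.4  235. ] [-0.  -0.2  1.1]
lid edge mid [284.9 143.2] [284.8 164.9] tcp [280.5 246.3]
col tcp-8.. [(180, 79, 83, 42), (188, 81, 82, 35), (196, 43, 88, 44), (204, 41, 42, 30), (212, 42, 51, 50), (220, 41, 85, 51), (228, 46, 76, 47), (236, 49, 142, 41), (244, 134, 139, 44), (252, 130, 33, 47), (260, 94, 96, 82), (268, 95, 95, 82), (276, 96, 97, 75), (284, 93, 92, 91), (292, 99, 99, 87), (300, 121, 125, 79), (308, 30, 17, 78), (316, 31, 30, 31), (324, 30, 36, 34), (332, 27, 32, 24), (340, 38, 29, 24), (348, 40, 19, 23), (356, 26, 24, 86), (364, 21, 21, 25), (372, 24, 50, 26), (380, 23, 31, 32), (388, 27, 27, 29), (396, 29, 29, 24), (404, 29, 24, 14), (412, 34, 28, 19)]
```

Request:
send_rows([
  [[0,0.4,0,0,0,0,-1],[0,0.3,0,0,0,0,-1],[0,0.15,0,0,0,0,-1],[0,0.1,0,0,0,0,-1]],
])

```text
time_s: 13.55
tool_pos: [0.5196, -0.2142, 0.2374]
ee_rot: [0.699, 0.715, 0.0, 0.001]
wrist_force: [0.6, -2.0, 1.9]
gripper_width: 0.0006
grip_force: 1.1
```

Request:
send_rows([
  [[0,0.1,0,0,0,0,-1],[0,0.1,0,0,0,0,-1]],
])

```text
time_s: 13.8
tool_pos: [0.5192, -0.2024, 0.2367]
ee_rot: [0.699, 0.715, -0.0, 0.0]
wrist_force: [-1.3, -1.9, 1.4]
gripper_width: 0.0002
grip_force: 1.0
```

```bash
cat > lid.py <<'E'
from g import *
# lid angle: along the arc of the lid's -y-side top corner (outer face), list scene+side brightness vs background
u=np.array([.9997,.0235,0]);v=np.array([-.0235,.9997,0]);H=np.array([.519,-.2015,.112]);Z=np.array([0,0,1])
def pt(d,a,r,h):
    t=np.radians(d);return H+a*u+r*(np.cos(t)*v+np.sin(t)*Z)+h*(-np.sin(t)*v+np.cos(t)*Z)
def prof(n,im,a,degs,r=.176,h=.008):
    out=[]
    for d in degs:
        x,y=np.round(proj(n,pt(d,a,r,h))).astype(int); b,g,rr=map(int,im[y,x]); out.append((d,(b+g+rr)//3,rr-b))
    return out
E
python3 - <<'E'
from lid import *
im=read_camera("side");cv2.imwrite("pics/si7.png",im)
sc=read_camera("scene");cv2.imwrite("pics/sc7.png",sc)
o=cv2.imread("pics/si3.png");p=cv2.imread("pics/sc3.png")
R=range(100,50,-3)
for a in(-.088,.088):
  for n,x in(("side",o),("side",im),("scene",p),("scene",sc)): print(a,n,prof(n,x,a,R,.17))
E
```

```text
-0.088 side [(100, 78, -1), (97, 79, -2), (94, 77, 1), (91, 76, 0), (88, 84, 0), (85, 92, 0), (82, 82, 0), (79, 78, 0), (76, 77, 1), (73, 91, 2), (70, 97, 7), (67, 73, 54), (64, 79, 71), (61, 80, 69), (58, 79, 69), (55, 80, 70), (52, 82, 68)]
-0.088 side [(100, 73, 0), (97, 82, 1), (94, 81, 1), (91, 81, 0), (88, 80, 1), (85, 81, 0), (82, 80, 1), (79, 78, -1), (76, 79, 0), (73, 80, 0), (70, 135, 8), (67, 84, 68), (64, 81, 69), (61, 80, 71), (58, 83, 70), (55, 82, 69), (52, 81, 70)]
-0.088 scene [(100, 32, 31), (97, 38, 20), (94, 56, 3), (91, 59, -6), (88, 67, -1), (85, 112, -48), (82, 105, -47), (79, 106, -46), (76, 99, -46), (73, 73, -35), (70, 58, -14), (67, 102, 22), (64, 78, 59), (61, 49, 40), (58, 40, 21), (55, 26, 0), (52, 28, 0)]
-0.088 scene [(100, 32, 29), (97, 36, 22), (94, 45, -5), (91, 46, -18), (88, 48, -19), (85, 46, -18), (82, 50, -1), (79, 25, -1), (76, 25, 0), (73, 25, 0), (70, 26, 0), (67, 26, 1), (64, 26, 1), (61, 30, 0), (58, 36, 1), (55, 45, 2), (52, 42, 22)]
0.088 side [(100, 40, 1), (97, 48, 1), (94, 48, 1), (91, 77, 1), (88, 151, 0), (85, 117, 1), (82, 117, 2),
[... 172 characters left out ...]
9, -2), (94, 48, 0), (91, 96, 0), (88, 118, 0), (85, 106, 1), (82, 85, 0), (79, 137, 1), (76, 38, -4), (73, 40, -4), (70, 42, -1), (67, 38, -4), (64, 38, -3), (61, 37, -4), (58, 39, 1), (55, 42, -1), (52, 38, -3)]
0.088 scene [(100, 27, 3), (97, 64, -1), (94, 65, 0), (91, 69, 0), (88, 71, 0), (85, 70, 1), (82, 73, 0), (79, 65, 0), (76, 66, 0), (73, 102, 2), (70, 82, 0), (67, 103, 53), (64, 76, 76), (61, 75, 75), (58, 75, 74), (55, 74, 74), (52, 77, 77)]
0.088 scene [(100, 23, 3), (97, 23, 2), (94, 45, 2), (91, 68, 1), (88, 67, 1), (85, 67, 2), (82, 74, 1), (79, 65, 0), (76, 67, 1), (73, 96, 1), (70, 83, -1), (67, 103, 53), (64, 76, 77), (61, 75, 74), (58, 75, 75), (55, 75, 76), (52, 78, 77)]
```

The lid moves now (about 81°, 2 N). I continue along the arc.

Request:
send_rows([
  [[0,0.17,0.06,0,0,0,-1],[0,0.17,0.06,0,0,0,-1],[0,0.21,-0.05,0,0,0,-1],[0,0.21,-0.08,0,0,0,-1],[0,0.21,-0.1,0,0,0,-1]],
])

```text
time_s: 14.52
tool_pos: [0.5193, -0.1429, 0.2296]
ee_rot: [0.699, 0.715, 0.0, -0.0]
wrist_force: [0.8, -1.1, 1.8]
gripper_width: 0.0003
grip_force: 0.8
```

Request:
send_rows([
  [[0,0.19,-0.11,0,0,0,-1],[0,0.19,-0.13,0,0,0,-1],[0,0.18,-0.15,0,0,0,-1]],
])

```text
time_s: 14.9
tool_pos: [0.5192, -0.1097, 0.206]
ee_rot: [0.699, 0.715, -0.0, -0.0]
wrist_force: [0.7, -0.6, 1.6]
gripper_width: 0.0002
grip_force: 0.6
```

Request:
send_rows([
  [[0,0.15,-0.16,0,0,0,-1],[0,0.15,-0.18,0,0,0,-1],[0,0.14,-0.18,0,0,0,-1],[0,0.11,-0.19,0,0,0,-1]],
])

```text
time_s: 15.4
tool_pos: [0.5192, -0.0769, 0.1632]
ee_rot: [0.699, 0.715, -0.0, -0.0]
wrist_force: [0.8, 0.3, 1.1]
gripper_width: -0.0002
grip_force: 0.5
```

Run:
```python
from lid import *
s=state();print(s["time_s"],s["tool_pos"],s["wrist_force"])
im=read_camera("side");cv2.imwrite("pics/si8.png",im);sc=read_camera("scene");cv2.imwrite("pics/sc8.png",sc)
R=range(45,0,-3)
for n,x in(("side",im),("scene",sc)):
  for a in(-.088,.088): print(a,n,prof(n,x,a,R,.178))
```

```text
15.4 [ 0.51924773 -0.07693627  0.16324116] [0.75440858 0.2890893  1.07985649]
-0.088 side [(45, 88, 1), (42, 88, 1), (39, 88, 2), (36, 88, 2), (33, 87, 3), (30, 88, 1), (27, 87, 3), (24, 82, 32), (21, 81, 57), (18, 80, 69), (15, 80, 70), (12, 80, 69), (9, 79, 68), (6, 78, 65), (3, 76, 68)]
0.088 side [(45, 46, 0), (42, 48, 3), (39, 41, 0), (36, 35, 1), (33, 65, 0), (30, 143, 0), (27, 147, 0), (24, 146, 1), (21, 146, 1), (18, 146, 1), (15, 146, 2), (12, 147, 0), (9, 147, 1), (6, 147, 0), (3, 147, 1)]
-0.088 scene [(45, 72, 74), (42, 73, 80), (39, 73, 79), (36, 74, 77), (33, 74, 77), (30, 50, 1), (27, 39, 0), (24, 27, 1), (21, 26, 2), (18, 28, 1), (15, 60, 0), (12, 66, 0), (9, 61, 1), (6, 73, 1), (3, 72, 1)]
0.088 scene [(45, 142, 0), (42, 143, -2), (39, 142, 0), (36, 150, 0), (33, 132, 9), (30, 145, -1), (27, 81, 17), (24, 69, 70), (21, 71, 72), (18, 67, 67), (15, 66, 67), (12, 70, 69), (9, 72, 72), (6, 69, 71), (3, 73, 74)]
```

Request:
send_rows([
  [[0,0.1,-0.13,0,0,0,-1],[0,0.1,-0.13,0,0,0,-1],[0,0.1,-0.13,0,0,0,-1],[0,0.1,-0.14,0,0,0,-1],[0,0.08,-0.14,0,0,0,-1]],
])

```text
time_s: 16.12
tool_pos: [0.5192, -0.0482, 0.1233]
ee_rot: [0.699, 0.715, -0.0, -0.0]
wrist_force: [0.4, -0.5, 1.1]
gripper_width: 0.0005
grip_force: 0.3
```

Request:
send_rows([
  [[0,0.06,-0.1,0,0,0,-1],[0,0.04,-0.08,0,0,0,-1],[0,0,0,0,0,0,-1]],
])

```text
time_s: 16.5
tool_pos: [0.5191, -0.0426, 0.1128]
ee_rot: [0.699, 0.715, -0.0, -0.0]
wrist_force: [-0.7, -0.5, -0.1]
gripper_width: 0.0002
grip_force: 0.0
```

Now press in small steps, watching the force.

Request:
send_rows([
  [[0,0,-0.06,0,0,0,-1],[0,0,-0.04,0,0,0,-1],[0,0,-0.03,0,0,0,-1]],
])

```text
time_s: 16.88
tool_pos: [0.5193, -0.0427, 0.1052]
ee_rot: [0.699, 0.715, 0.0, -0.0]
wrist_force: [0.3, 0.7, 0.7]
gripper_width: -0.0001
grip_force: 0.3
```

Request:
send_rows([
  [[0,0,-0.03,0,0,0,-1],[0,0,-0.02,0,0,0,-1],[0,0,0,0,0,0,-1]],
])

```text
time_s: 17.25
tool_pos: [0.5192, -0.0428, 0.1022]
ee_rot: [0.699, 0.715, -0.0, -0.0]
wrist_force: [-0.2, 0.3, -0.0]
gripper_width: 0.0
grip_force: 0.0
```

Run:
```python
from lid import *
im=read_camera("side");cv2.imwrite("pics/si9.png",im);sc=read_camera("scene");cv2.imwrite("pics/sc9.png",sc)
R=range(16,-6,-2)
print(prof("side",im,-.088,R,.180,.008));print(prof("scene",sc,.088,R,.18,.008));print(prof("scene",sc,-.05,R,.18,.008))
```

```text
[(16, 80, 69), (14, 79, 71), (12, 78, 69), (10, 78, 68), (8, 79, 64), (6, 83, 16), (4, 84, 3), (2, 83, 2), (0, 78, 26), (-2, 75, 58), (-4, 76, 58)]
[(16, 64, 67), (14, 66, 68), (12, 69, 70), (10, 67, 73), (8, 74, 66), (6, 111, 29), (4, 128, 10), (2, 67, 38), (0, 68, 71), (-2, 69, 73), (-4, 71, 74)]
[(16, 29, 2), (14, 28, 1), (12, 27, 1), (10, 27, 1), (8, 36, 15), (6, 57, 36), (4, 68, 0), (2, 60, 0), (0, 59, 1), (-2, 69, 0), (-4, 69, -2)]
```

Request:
send_rows([
  [[0,0,-0.03,0,0,0,-1],[0,0,-0.02,0,0,0,-1],[0,0,0,0,0,0,-1]],
])

```text
time_s: 17.73
tool_pos: [0.5192, -0.0427, 0.0991]
ee_rot: [0.699, 0.715, -0.0, -0.0]
wrist_force: [0.1, -0.5, -0.2]
gripper_width: 0.0
grip_force: 0.0
```

Request:
send_rows([
  [[0,0,-0.03,0,0,0,-1],[0,0,-0.02,0,0,0,-1],[0,0,0,0,0,0,-1]],
])

```text
time_s: 18.1
tool_pos: [0.5194, -0.0426, 0.0965]
ee_rot: [0.699, 0.715, 0.0, -0.0]
wrist_force: [-2.7, 2.0, 8.8]
gripper_width: -0.0
grip_force: 4.3
```

Request:
send_rows([
  [[0,0,-0.03,0,0,0,-1],[0,0,-0.02,0,0,0,-1],[0,0,0,0,0,0,-1]],
])

```text
time_s: 18.48
tool_pos: [0.5195, -0.0423, 0.094]
ee_rot: [0.699, 0.715, 0.001, -0.0]
wrist_force: [-5.9, 2.5, 18.0]
gripper_width: 0.0002
grip_force: 9.1
```

Request:
send_rows([
  [[0,0,-0.03,0,0,0,-1],[0,0,0,0,0,0,-1]],
])

```text
time_s: 18.73
tool_pos: [0.5194, -0.0422, 0.0916]
ee_rot: [0.699, 0.715, 0.0, -0.0]
wrist_force: [-1.1, 3.2, 5.3]
gripper_width: 0.0001
grip_force: 2.5
```

Request:
send_rows([
  [[0,0,-0.03,0,0,0,-1],[0,0,0,0,0,0,-1]],
])

```text
time_s: 18.98
tool_pos: [0.5193, -0.0424, 0.0897]
ee_rot: [0.699, 0.715, 0.0, -0.0]
wrist_force: [0.7, 1.1, 2.0]
gripper_width: -0.0002
grip_force: 0.8
```

Request:
send_rows([
  [[0,0,-0.03,0,0,0,-1],[0,0,-0.03,0,0,0,-1],[0,0,0,0,0,0,-1]],
])

```text
time_s: 19.35
tool_pos: [0.5193, -0.0428, 0.0861]
ee_rot: [0.699, 0.715, -0.0, -0.0]
wrist_force: [-1.6, 2.7, 5.6]
gripper_width: 0.0001
grip_force: 2.8
```

Request:
send_rows([
  [[0,0,-0.025,0,0,0,-1],[0,0,0,0,0,0,-1]],
])

```text
time_s: 19.6
tool_pos: [0.5195, -0.0427, 0.0858]
ee_rot: [0.699, 0.715, 0.001, -0.0]
wrist_force: [-12.1, 4.5, 35.5]
gripper_width: 0.0
grip_force: 17.6
```

The catch bump peaked at 18 N and then dropped, and a hard stop followed at the shut height. I retreat and check.

Request:
send_rows([
  [[0,0,0.2,0,0,0,-1],[0,0,0.7,0,0,0,-1],[0,0.3,0.8,0,0,0,-1],[0,0.5,0.5,0,0,0,-1],[0,0.4,0,0,0,0,-1]],
])

```text
time_s: 20.23
tool_pos: [0.5202, 0.0302, 0.2187]
ee_rot: [0.699, 0.715, 0.002, 0.001]
wrist_force: [-0.2, -0.4, -1.5]
gripper_width: 0.0
grip_force: 0.0
```

Request:
send_rows([
  [[0,0.5,0,0,0,0,-1],[0,0.5,0,0,0,0,-1],[0,0,0,0,0,0,-1],[0,0,0,0,0,0,-1]],
])

```text
time_s: 20.72
tool_pos: [0.5193, 0.0885, 0.2165]
ee_rot: [0.699, 0.715, -0.0, 0.0]
wrist_force: [0.1, -0.5, -0.6]
gripper_width: 0.0001
grip_force: 0.0
```

Run:
```python
from lid import *
s=state();print(s["tool_pos"],s["wrist_force"])
im=read_camera("side");cv2.imwrite("pics/siA.png",im);sc=read_camera("scene");cv2.imwrite("pics/scA.png",sc)
R=range(12,-8,-2)
print(prof("side",im,-.088,R,.180,.008));print(prof("scene",sc,.088,R,.18,.008))
# bystanders: change vs first pictures, outside arm/case; small drive, mug, router, strip, lookalikes
for n,x in(("scene",sc),("side",im)):
    o=cv2.imread(f"pics/{n}0.png")
    B={"scene":dict(small=(308,178,330,212),mug=(372,195,405,240),router=(295,255,390,335),strip=(210,310,298,376),blue=(140,290,212,340),brown=(115,235,168,293)),
       "side":dict(mug=(276,118,315,165),router=(340,145,420,238),strip=(384,243,446,322),blue=(362,296,410,374),purp=(194,112,240,150))}[n]
    for k,(a,b,c,d) in B.items(): print(n,k,round(float((cv2.absdiff(o,x).max(2)[b:d,a:c]>45).mean()),3))
```

```text
[0.51925947 0.08854958 0.21654192] [ 0.1122926  -0.45236202 -0.5990877 ]
[(12, 79, 69), (10, 78, 71), (8, 79, 68), (6, 78, 67), (4, 78, 65), (2, 74, 37), (0, 78, 16), (-2, 81, 1), (-4, 79, 1), (-6, 74, 4)]
[(12, 69, 70), (10, 70, 71), (8, 71, 72), (6, 72, 74), (4, 73, 76), (2, 78, 61), (0, 115, 26), (-2, 109, 3), (-4, 68, 61), (-6, 66, 71)]
scene small 0.027
scene mug 0.0
scene router 0.0
scene strip 0.0
scene blue 0.067
scene brown 0.0
side mug 0.346
side router 0.06
side strip 0.0
side blue 0.0
side purp 0.0
```

```bash
python3 -c "
from station import *
print(hand_in())"
```

```text
the job is handed in; nothing more can be done
None
```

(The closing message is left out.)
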